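# Shut and lock the goldsmith's stock box

### The job

Lock up the steel stock box on the goldsmith's bench: tip its open lid over and press it down past the spring catch until it is fully shut. Then take the T-key from its wooden stand, lower it all the way down the deep lock shaft on the side of the box onto the square stem, turn it clockwise as far as it goes, and leave the key standing in the lock. Leave the other things on the bench where they are.

Things in the scene. Friction and masses are not known exactly. Their poses are not given: they have to be found in the camera images.
- safe: grey steel box fixed to the bench: 160 (x) by 180 (y) mm, 90 mm high, open on top. Origin at the centre of its underside; x points from its front to its hinge side, y to its left, z up. On its right (-y) flank are a dark steel lock column, 56 by 56 mm, 100 mm high, and beside that (towards +x) a bolt guide 116 mm high
- lid (a joint): lid angle, rad: 0 fully shut (level), 1.57 upright, 1.85 stop, leaning back. Stays put near upright; below about 1.3 it sinks by its own weight (about 1 rad/s) until it rests on the spring catch at about 0.13. A push of about 10 N down on the press plate then carries it past the catch to 0, where it stays
- lid_hinge (a point): fixed point on the hinge line, 90 mm above the bench, mid-width of the box's far (+x) rim; the hinge runs along the box's y; axes as the box's. The lid is a plate 190 mm wide (0.25 to 0.5 kg) that reaches 170 mm from this line, its outer face 9 mm above the line when shut
- lid_press (a point): middle of the thin steel press plate (50 by 90 mm) on the lid's outer face, 135 mm from the hinge line, 12 mm above that line when shut, 35 mm from the lid's front edge; moves with the lid; z points out of the outer face (up when shut), x towards the hinge
- lock_mouth (a point): centre of the mouth of the lock shaft, on top of the lock column, 100 mm above the bench. The shaft is round, 38 mm wide, straight and 80 mm deep; axes are those of the box
- lock_floor (a point): centre of the shaft's floor, 80 mm under the mouth (20 mm above the bench). The square stem stands up 18 mm from it: 14 mm square, its top 5 mm tapered to 6 mm
- stem (a joint): turn of the square stem, rad, clockwise seen from above: at 0 its flats are parallel to the box's x and y axes and the bolt is withdrawn; 1.1 = end stop, bolt fully thrown over the lid. Needs about 0.1 N m, stays where left
- key: steel T-key, 0.3 kg, upright in its stand. Origin at the centre of its foot; z up, x along the crossbar. Lower 50 mm: 23 mm square, flats parallel to x and y, with a 16 mm square socket 22 mm deep in the foot; above it a 14 mm round shank. Seated in the lock, the foot rests on the shaft's floor. The socket fits the stem in four ways, a quarter turn apart, with about 0.15 rad of play
- key_bar (a point): centre of the key's crossbar, 135 mm above the foot; axes as the key's. The crossbar is 90 mm long (x), 14 mm thick (y), 16 mm high
- stand: wooden stand of the key, fixed to the bench: block 64 by 64 mm and 60 mm high on a base 90 by 90 mm and 8 mm high; origin at the centre of its underside. The key's foot stands 12 mm above the bench in a 26 mm square pocket, 48 mm deep
- burs: bystander: wooden block 80 by 80 mm with thin upright steel burs, 69 mm high overall, fixed; origin at the centre of its underside. Stands on the side opposite the key's stand
- brick: bystander: sand-coloured fire brick 115 by 200 mm, 30 mm high; origin at the centre of its underside
- board: bystander: cream pierced soldering board 85 by 130 mm, 12 mm high, lying on the brick; origin at the centre of its underside
- dish: bystander: clear round dish, 72 mm wide, 20 mm high; origin at the centre of its underside
- beaker: bystander: glass beaker 66 mm wide, 80 mm high; origin at the centre of its underside
- tweezers: bystander: long steel tweezers, 180 mm along x, 8 mm high; origin under the middle
- mallet: bystander: hammer with a wooden handle, about 200 mm long, 30 mm high, lying behind the box; its x axis runs along the handle
- mandrel_stand: bystander: steel cone post 120 mm high on a round foot 70 mm wide; origin at the centre of its underside
Things that resemble listed ones, but are neither listed nor needed, are in the scene too. What is shaped like the key but green is not meant.

How it is judged:
By the outcome, as a careful person would: the job done as asked, in the order asked, and still so for the second after the job is handed in, with the robot touching nothing.
It also fails if it takes over 64 s, if anything falls off the work surface, if the arm or the gripper's body presses on something with over 40 N, if the wrist force passes 120 N, or if a joint passes its speed limit or range.

### The arm

A 6-joint arm with a two-finger parallel gripper is mounted at the origin on the work surface. World frame = base frame: x ahead of the robot, y to its left, z up, the work surface at z = 0. Lengths are in mm, angles in rad, forces in N, time in s.
With the tool pointing down it reaches from about 350 to 875 mm from the base axis. Payload 4.2 kg.
Tool frame: the origin (TCP) lies at the very end of the fingers, on their centre line; the grasp point (between the pads) lies 19 mm behind it; z points along the fingers, y is the line along which they close (so a half turn about z gives the same grasp; the last joint's range is limited). The gripper opens to 85 mm and grips with 20 to 120 N. Pads are 22 mm wide; open, the fingers measure 114 mm over their backs; the gripper's body (76 mm by 85 mm) begins 54 mm behind the grasp point. The pads swing forward as they close: fully open they stand 13 mm farther back than shut.
Start: joints at [-1.082, 0.385, 0.008, 0, -1.194, -0.259], TCP at [142.382, -608.545, 231.312] pointing down, gripper open.
Joint ranges: [-3.14, 3.14], [-1.21, 2.06], [-1.07, 1.41], [-3.16, 2.05], [-2.99, -0.16], [-3.1, 3.1]. Speed limits (rad/s): [2.79, 2.79, 3.14, 3.14, 3.14, 3.14].

### API

Orientations are given as a unit quaternion [x, y, z, w].
In Python, from bench import read_state, get_image, camera_model, job_done gives the robot as it stands.
- The arm moves only by the shell command python3 -m handwheel 'ROWS'. ROWS is JSON, a list of rows, each a list of 7 numbers: the shift along the tool's x, y, z in m, then the turn, a rotation vector about the tool's x, y, z in rad, then the gripper's target within -1 to 1 (fully open at 1, half-way at 0, shut at -1). In form: [[dx, dy, dz, wx, wy, wz, jaw], ...]. A call has 1 to 10 rows; each row is the pose to reach, as a shift and turn from the pose commanded when the call began, along the tool's axes at that moment; what a row does not reach only later rows make up. A row lasts 1/8 s, in which the tool goes at most 62.5 mm and 10.7 degrees, less where a joint would pass 70% of its speed; a pose out of reach is approached as far as the arm can. A call with a gripper value outside its range is refused whole. The fingers move at their own pace and stop on an object; the grip force is fixed at half the most. Time passes only in rows, so rows that repeat a pose let the fingers close. It gives the time, the measured TCP pose, the force, the opening and the grip force at its end, in the units of the state.
- read_state(): the state, without advancing time (a new reading comes with each control period).
- get_image(name): name is "scene" or "side" or "wrist"; returns (picture, depth): 480x640x3 uint8, blue, green, red; 480x640 float32, mm along the optical axis (not along the pixel's ray), 0 where there is no reading.
- camera_model(name): a dict with "K" (3x3 intrinsics, pixels), "rvec" (rotation vector, rad) and "tvec" (3), from world to camera coordinates, as OpenCV has them; the wrist camera has in their place "hand_eye" (4x4, takes a point from camera to tool coordinates, whose origin is the TCP and whose axes are the flange's). Camera axes: x right, y down, z forward; pixel columns grow to the right and rows downward; lengths in mm; the calibration is good to about 2 mm. The wrist camera is an equidistant fisheye: a pixel r from the principal point sees the ray r / f radians off the axis. A picture is of the moment at which its call begins: read the wrist's pose just before it. camera_model takes no time and is no camera call.
- job_done(): hands the job in; it is judged then, once.
The state is a dict: "clock": time; "joints": joint angles; "joint_vel": joint speeds; "joint_efforts": joint torques, N m; "position": TCP position; "ee_rot": TCP orientation; "contact_force": force on the tool from outside, world axes, zero at the start; "wrist_torque": the same for the moment, N m; "gripper_width": finger opening in mm; "grasp_force": force on a finger pad.
Only numpy, scipy, OpenCV 4.12 (cv2) and the standard library are available. Lean on these libraries where they do the work, as an engineer would, in place of code of your own. Each camera call takes 0.05 s, during which the arm holds its last target. There are 200 camera calls.

## Working session

There is one attempt and no reset: what is moved stays moved. The work goes in short steps, Python scripts to look and compute and a shell command to move; the robot and the scene stay as the last step left them, time stands still between calls to the robot, and variables do not carry over. Pictures are saved under pics/ and viewed, at most 10 in all, crops included, and the job is handed in when it is done.

```bash
mkdir -p pics; ls; python3 - <<'E'
from bench import *
import cv2,numpy as np
s=read_state();print(s)
for n in("scene","side"):
    p,d=get_image(n);cv2.imwrite(f"pics/{n}0.png",p);np.save(f"{n}0.npy",d)
    m=camera_model(n);print(n,m["K"],m["rvec"],m["tvec"])
print(camera_model("wrist"))
E
```

```text
pics
{'clock': 0.0, 'joints': array([-1.08237323e+00,  3.85574588e-01,  6.59217189e-03, -5.01397261e-04,
       -1.19402872e+00, -2.58578470e-01]), 'joint_vel': array([-1.76811441e-03,  1.07431374e-03, -7.10997264e-04,  8.18986479e-05,
       -7.95689797e-04, -8.79803959e-05]), 'joint_efforts': array([ 1.01254547e-03, -3.92292380e+01,  1.88399971e+01,  4.18616563e+00,
       -4.64831974e-03, -2.66201754e-07]), 'position': array([ 142.25337423, -607.97267878,  230.19719777]), 'ee_rot': array([-1.14577559e-01,  9.93413661e-01,  1.11607684e-03, -1.87119677e-04]), 'contact_force': array([-0.32906759,  0.53428433, -0.535011  ]), 'wrist_torque': array([ 0.05973392, -0.02366412,  0.00775553]), 'grasp_force': 0.0, 'gripper_width': 85.19158224364546}
scene [[471.59304515   0.         317.51476836]
 [  0.         471.59304515 237.02469141]
 [  0.           0.           1.        ]] [ 1.09709221  2.65707998 -0.68872883] [ 352.32319684 -293.72078883 1568.61857448]
side [[442.38930658   0.         321.38844313]
 [  0.         442.38930658 232.07344979]
 [  0.           0.           1.        ]] [ 0.68424147 -2.68697648  1.06607344] [ 465.79910339  252.53684941 1137.26616615]
{'K': array([[371.64829954,   0.        , 320.36100355],
       [  0.        , 371.64829954, 240.8676503 ],
       [  0.        ,   0.        ,   1.        ]]), 'hand_eye': array([[ 1.35214533e-03, -9.59227252e-01, -2.82632714e-01,
         7.12773999e+01],
       [ 9.99999061e-01,  1.23350352e-03,  5.97715197e-04,
         6.67560528e-02],
       [-2.24716259e-04, -2.82633256e-01,  9.59228019e-01,
        -1.42739548e+02],
       [ 0.00000000e+00,  0.00000000e+00,  0.00000000e+00,
         1.00000000e+00]])}
```

View pics/scene0.png

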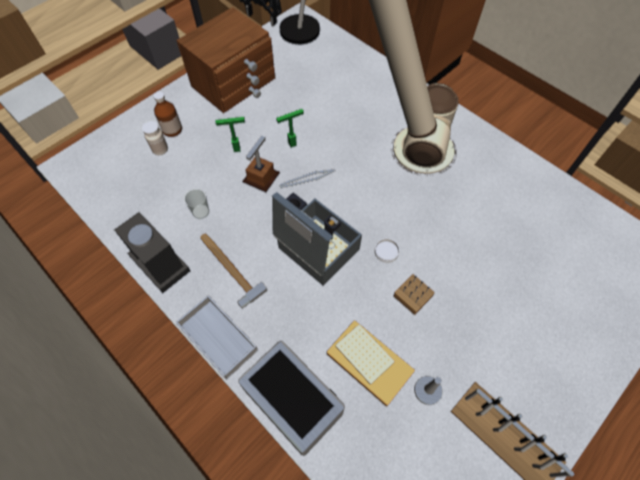

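View pics/side0.png

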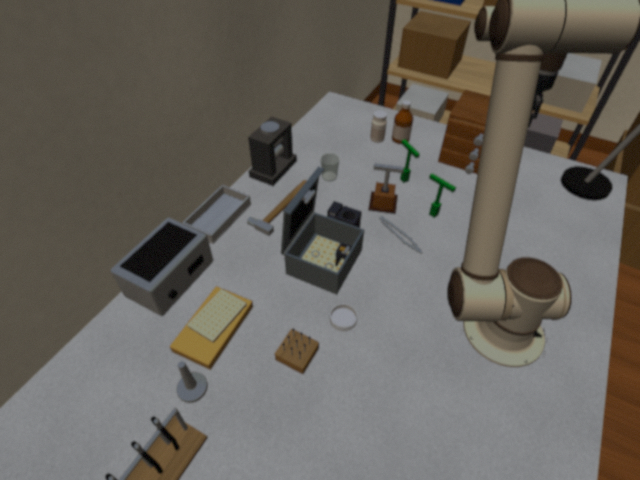

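The scene view shows the grey box with its lid upright at (315,235), and the key in its brown stand at (258,160). In the side view the box is at (325,250), the lock column at (345,213), and the key and stand at (386,180). There are three key shapes: two green ones, at scene (231,130) and (291,125), and one grey-steel one in the wooden stand at (258,155). The grey one fits the description. I'll confirm it in one enlarged crop.

```bash
cat > h.py <<'E'
import cv2,numpy as np
from bench import *
from scipy.spatial.transform import Rotation as R
def cam(n):
    m=camera_model(n);Rm=cv2.Rodrigues(np.array(m["rvec"],float))[0];return np.array(m["K"]),Rm,np.array(m["tvec"],float).ravel()
def unproj(n,d):
    K,Rm,t=cam(n);v,u=np.mgrid[:480,:640]
    c=np.stack([(u-K[0,2])/K[0,0]*d,(v-K[1,2])/K[1,1]*d,d],-1)
    w=(c-t)@Rm; w[d==0]=np.nan; return w
def proj(n,P):
    K,Rm,t=cam(n);c=np.atleast_2d(P)@Rm.T+t;q=c@K.T;return q[:,:2]/q[:,2:]
E
python3 - <<'E'
from h import *
a=cv2.imread("pics/scene0.png");b=cv2.imread("pics/side0.png")
A=cv2.resize(a[120:290,230:370],None,fx=2.8,fy=3.5,interpolation=2)
A=cv2.resize(a[120:290,225:375],(400,453),interpolation=2);B=cv2.resize(b[150:300,270:420],(400,400),interpolation=2)
o=np.zeros((453,800,3),np.uint8);o[:,:400]=A;o[:400,400:]=B;cv2.imwrite("pics/crop1.png",o)
for n in("scene","side"):
    d=np.load(n+"0.npy");w=unproj(n,d);im=cv2.imread(f"pics/{n}0.png")
    # key bar: region points by height
    r=(slice(130,195),slice(235,290)) if n=="scene" else (slice(155,215),slice(365,410))
    P=w[r].reshape(-1,3)
    for lo,hi in((120,170),(50,70)):
        Q=P[(P[:,2]>lo)&(P[:,2]<hi)];
        if len(Q): 
            print(n,lo,len(Q),np.median(Q,0).round(1),Q.min(0).round(),Q.max(0).round(), cv2.minAreaRect(Q[:,:2].astype(np.float32)))
    r=(slice(185,285),slice(265,365)) if n=="scene" else (slice(165,295),slice(275,370))
    P=w[r].reshape(-1,3);
    for lo,hi in((95,108),(110,122),(83,94),(130,300)):
        Q=P[(P[:,2]>lo)&(P[:,2]<hi)];print(n,lo,len(Q),np.median(Q,0).round(1),cv2.minAreaRect(Q[:,:2].astype(np.float32)))
E
```

```text
scene 120 190 [ 462.9 -290.   152.6] [ 416. -313.  120.] [ 507. -271.  160.] ((461.8678283691406, -292.960205078125), (92.16484832763672, 17.37030601501465), 17.466083526611328)
scene 50 372 [ 464.6 -288.2   59.1] [ 301. -439.   50.] [ 502. -250.   69.] ((424.9144592285156, -316.8345642089844), (176.95372009277344, 175.6543426513672), 49.818172454833984)
scene 95 249 [594.9 -56.6 100.5] ((533.3187866210938, -7.549247741699219), (186.78536987304688, 211.01931762695312), 15.585244178771973)
scene 110 129 [597.   32.8 116.1] ((597.7785034179688, 24.000396728515625), (8.502817153930664, 188.8237762451172), 4.027340888977051)
scene 83 565 [464.8  25.6  88.4] ((517.214111328125, -6.946907043457031), (173.02859497070312, 241.14048767089844), 2.8061907291412354)
scene 130 2182 [586.2  28.9 220.5] ((574.9305419921875, 22.566024780273438), (44.42487716674805, 192.0272216796875), 2.1157965660095215)
side 120 212 [ 456.1 -289.2  149.1] [ 413. -312.  121.] [ 501. -272.  156.] ((456.65386962890625, -292.18524169921875), (88.68710327148438, 22.25020980834961), 18.83106803894043)
side 50 300 [ 451.2 -286.9   57.8] [ 420. -440.   50.] [ 497. -251.   70.] ((461.2135009765625, -345.0054626464844), (75.39334106445312, 185.82131958007812), 3.288363218307495)
side 95 287 [517.2 -75.4  99.1] ((557.80712890625, -21.667953491210938), (271.68511962890625, 107.0280532836914), 58.238197326660156)
side 110 168 [540.3 -79.5 114.3] ((575.3201293945312, -3.29278564453125), (239.853271484375, 63.98891830444336), 72.00570678710938)
side 83 838 [498.   13.7  87.7] ((511.83758544921875, -4.559417724609375), (166.6723175048828, 241.49847412109375), 2.285285711288452)
side 130 1250 [573.2  43.  219.9] ((567.9743041992188, 23.882568359375), (39.376564025878906, 192.5661163330078), 0.347668319940567)
```

View pics/crop1.png

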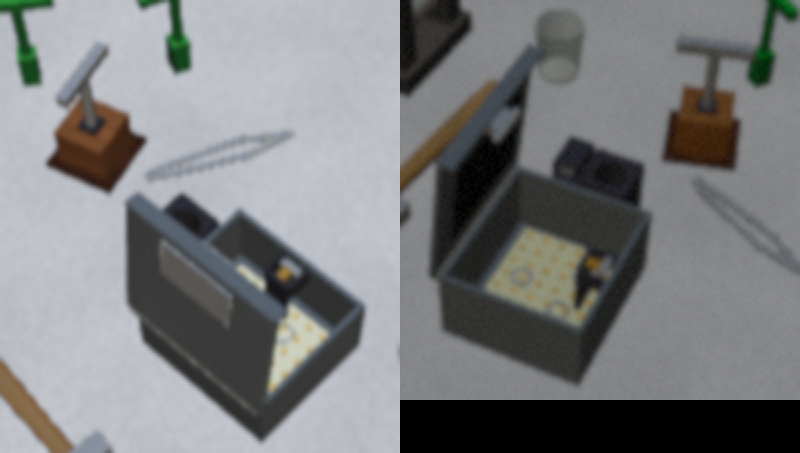

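The crop confirms it: the grey steel T-key stands in the brown wooden stand at scene (258,155), and the other two are green, so not meant. The bar is at about (459,-292,151) with yaw about 18°; 155 mm was expected for its top, which fits. The lid leans over a hinge at x≈597, and its press plate faces +x. I'll go over behind the lid now.

```bash
python3 -m handwheel '[[0,0,-0.06,0,0,0,-1],[0,0,-0.12,0,0,0,-1],[-0.64,0.5,-0.12,0,0,0,-1],[-0.64,0.5,-0.12,0,0,0,-1],[-0.64,0.5,-0.12,0,0,0,-1],[-0.64,0.5,-0.12,0,0,0,-1],[-0.64,0.5,-0.12,0,0,0,-1],[-0.64,0.5,-0.12,0,0,0,-1],[-0.64,0.5,-0.12,0,0,0,-1],[-0.64,0.5,-0.12,0,0,0,-1]]'
```

```text
clock: 1.35
position: [456.7, -217.1, 351.2]
ee_rot: [-0.115, 0.993, 0.0, -0.0]
contact_force: [0.8, -0.3, 0.7]
gripper_width: -0.1
grasp_force: 0.0
```

```bash
python3 -m handwheel '[[-0.255,0.19,0,0,0,0,-1],[-0.255,0.19,0,0,0,0,-1],[-0.255,0.19,0,0,0,0,-1],[-0.255,0.19,0,0,0,0,-1],[-0.255,0.19,0,0,0,0,-1],[-0.255,0.19,0,0,0,0,-1],[-0.255,0.19,0.06,0,0,0,-1],[-0.255,0.19,0.11,0,0,0,-1],[-0.255,0.19,0.14,0,0,0,-1],[-0.255,0.19,0.14,0,0,0,-1]]'
```

```text
clock: 2.6
position: [659.0, 23.2, 208.4]
ee_rot: [-0.114, 0.993, -0.0, -0.003]
contact_force: [-0.4, 1.1, -0.0]
gripper_width: 0.1
grasp_force: 0.0
```

```bash
python3 -m handwheel '[[0.03,0.007,0,0,0,0,-1],[0.045,0.01,0,0,0,0,-1],[0.055,0.013,0,0,0,0,-1],[0.065,0.015,0,0,0,0,-1],[0.075,0.018,0,0,0,0,-1],[0.085,0.02,0,0,0,0,-1],[0.095,0.022,0,0,0,0,-1],[0.105,0.025,0,0,0,0,-1]]'; python3 - <<'E'
from h import *
p,d=get_image("side");cv2.imwrite("pics/side1.png",p);w=unproj("side",d)[165:295,265:375].reshape(-1,3)
Q=w[(w[:,2]>130)&(w[:,2]<330)&(w[:,0]>430)&(w[:,0]<620)&(w[:,1]<115)&(w[:,1]>-70)]
print(len(Q),np.nanmin(Q,0),np.nanmax(Q,0))
E
```

```text
clock: 3.6
position: [552.2, 24.5, 211.2]
ee_rot: [-0.115, 0.993, 0.0, -0.0]
contact_force: [1.6, -0.6, -0.3]
gripper_width: -0.1
grasp_force: 0.5
1013 [500.4903531  -69.23792653 131.91251851] [571.01998342 114.98202452 329.70403148]
```

```bash
python3 -m handwheel '[[0,0,-0.05,0,0,0,-1],[0,0,-0.1,0,0,0,-1],[0.045,0.008,-0.1,0,0,0,-1],[0.089,0.016,-0.1,0,0,0,-1],[0.089,0.016,-0.1,0,0,0,-1],[0.089,0.016,-0.1,0,0,0,-1],[0.089,0.016,-0.1,0,0,0,-1],[0.089,0.016,-0.1,0,0,0,-1]]'; python3 - <<'E'
from h import *
s=read_state();print(s["position"])
for n in("scene","side"):
    p,d=get_image(n);cv2.imwrite(f"pics/{n}2.png",p);np.save(n+"2.npy",d)
    w=unproj(n,d);r=(slice(175,290),slice(255,375))
    P=w[r].reshape(-1,3)
    for lo,hi,y0,y1 in((80,135,-60,110),(96,106,-150,-72),(108,125,-150,-72)):
        Q=P[(P[:,2]>lo)&(P[:,2]<hi)&(P[:,1]>y0)&(P[:,1]<y1)&(P[:,0]>400)&(P[:,0]<640)]
        A=np.c_[Q[:,:2],np.ones(len(Q))];print(n,lo,len(Q),np.median(Q,0).round(1),np.linalg.lstsq(A,Q[:,2],rcond=None)[0].round(3),cv2.minAreaRect(Q[:,:2].astype(np.float32)))
E
```

```text
clock: 4.65
position: [463.3, 19.8, 310.8]
ee_rot: [-0.114, 0.993, -0.0, -0.001]
contact_force: [-0.4, 0.8, -0.3]
gripper_width: 0.1
grasp_force: 0.0
[463.2724204   19.84209062 310.81399685]
scene 80 1325 [579.3  38.2 110.3] [ 6.0000e-02 -5.1000e-02  7.7605e+01] ((515.4588623046875, 24.1805419921875), (173.17845153808594, 173.45730590820312), 2.128185510635376)
scene 96 60 [ 508.2 -120.    99.7] [2.6000e-02 4.9000e-02 9.2515e+01] ((536.60888671875, -110.2645263671875), (126.8634262084961, 24.85712242126465), 24.57141876220703)
scene 108 92 [ 543.8 -102.1  115.9] [-5.60000e-02  5.70000e-02  1.51542e+02] ((558.2350463867188, -98.08612060546875), (69.89051818847656, 28.830289840698242), 23.77444076538086)
side 80 730 [510.9  36.9  89.3] [ 0.181 -0.048  8.622] ((511.5425720214844, 25.0699462890625), (174.51307678222656, 169.5175323486328), 0.14920096099376678)
side 96 84 [ 475.4 -109.6   98.2] [-3.00000e-02  1.50000e-02  1.14247e+02] ((486.31475830078125, -98.80671691894531), (44.63496017456055, 56.9096565246582), 5.533372402191162)
side 108 0 [nan nan nan] [0. 0. 0.] ((0.0, 0.0), (0.0, 0.0), 0.0)
  return _methods._mean(a, axis=axis, dtype=dtype,
  ret = um.true_divide(
```

```bash
python3 - <<'E'
from h import *
a=cv2.imread("pics/scene2.png")[160:300,240:380];b=cv2.imread("pics/side2.png")[160:300,260:400]
cv2.imwrite("pics/c2.png",cv2.resize(np.hstack([a,b]),(800,400),interpolation=2))
E
```

```text
(no output)
```

View pics/c2.png

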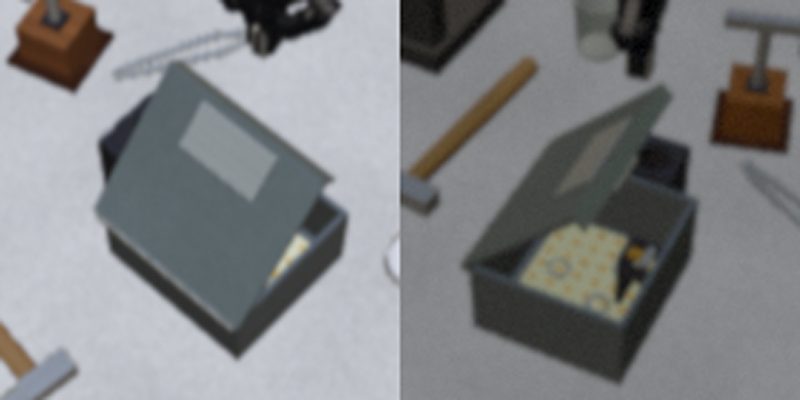

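The lid is sinking and about half closed (plate at crop (228,150)). I'll lower the closed fingers over the plate while it settles.

```bash
python3 -m handwheel '[[0,0,0,0,0,0,-1],[0,0,0,0,0,0,-1],[0,0,0,0,0,0,-1],[0,0,0,0,0,0,-1],[0,0,0.06,0,0,0,-1],[0,0,0.12,0,0,0,-1],[0,0,0.16,0,0,0,-1],[0,0,0.175,0,0,0,-1]]';  python3 -m handwheel '[[0,0,0.008,0,0,0,-1],[0,0,0.014,0,0,0,-1],[0,0,0.02,0,0,0,-1],[0,0,0.026,0,0,0,-1]]'; python3 -m handwheel '[[0,0,0.005,0,0,0,-1],[0,0,0.008,0,0,0,-1]]'
```

```text
clock: 5.75
position: [461.1, 19.2, 133.8]
ee_rot: [-0.115, 0.993, -0.001, -0.002]
contact_force: [0.9, 0.6, 1.2]
gripper_width: -0.2
grasp_force: 0.0
clock: 6.25
position: [462.8, 19.9, 111.3]
ee_rot: [-0.115, 0.993, 0.0, 0.0]
contact_force: [-0.6, -0.2, 0.8]
gripper_width: 0.3
grasp_force: 0.3
clock: 6.5
position: [462.8, 19.8, 102.2]
ee_rot: [-0.115, 0.993, 0.0, 0.0]
contact_force: [0.3, 0.6, -0.1]
gripper_width: -0.1
grasp_force: 0.0
```

```bash
python3 -m handwheel '[[0,0,0.002,0,0,0,-1],[0,0,0.003,0,0,0,-1]]'; python3 -m handwheel '[[0,0,0.002,0,0,0,-1],[0,0,0.002,0,0,0,-1]]';
```

```text
clock: 6.75
position: [462.9, 19.7, 101.9]
ee_rot: [-0.115, 0.993, -0.0, 0.0]
contact_force: [-9.3, 3.3, 25.1]
gripper_width: 0.8
grasp_force: 12.5
clock: 7.0
position: [462.9, 19.8, 101.8]
ee_rot: [-0.116, 0.993, -0.001, 0.0]
contact_force: [-12.0, 2.0, 33.2]
gripper_width: -0.3
grasp_force: 16.8
```

```bash
python3 -m handwheel '[[0,0,-0.06,0,0,0,-1],[0,0,-0.12,0,0,0,0],[-0.015,-0.12,-0.15,0,0,0,1],[-0.015,-0.12,-0.15,0,0,0,1],[-0.015,-0.12,-0.15,0,0,0,1],[-0.015,-0.12,-0.15,0,0,0,1],[-0.015,-0.12,-0.15,0,0,0,1]]'; python3 - <<'E'
from h import *
s=read_state();p,d=get_image("wrist");cv2.imwrite("pics/w1.png",p);np.savez("w1.npz",d=d,pos=s["position"],q=s["ee_rot"])
print(s["position"],s["ee_rot"],d[200:300:20,320])
p,d=get_image("side");w=unproj("side",d);P=w[175:290,255:375].reshape(-1,3)
Q=P[(P[:,2]>85)&(P[:,2]<135)&(P[:,1]>-55)&(P[:,1]<105)&(P[:,0]<590)&(P[:,0]>430)]
print(np.median(Q,0),np.linalg.lstsq(np.c_[Q[:,:2],np.ones(len(Q))],Q[:,2],rcond=None)[0])
E
```

```text
clock: 7.88
position: [504.1, -92.8, 246.8]
ee_rot: [-0.115, 0.993, 0.0, -0.001]
contact_force: [-0.7, -1.0, -0.2]
gripper_width: 85.4
grasp_force: 0.0
[504.11101961 -92.7738236  246.82859723] [-1.15361819e-01  9.93323396e-01  1.16916732e-04 -5.17597991e-04] [360.9963  346.8724  302.137   290.74707 293.60446]
[507.54236326  29.85818959  97.52925926] [-1.38502702e-02 -3.41646711e-03  1.04782491e+02]
```

View pics/w1.png

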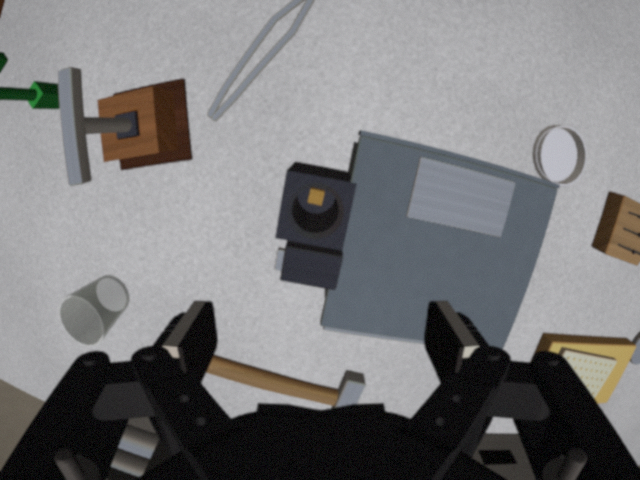

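The wrist view shows the lid level. The lock mouth is at (315,208) with the brass stem at (317,197), the bolt guide is at (312,266), and the key bar runs from (70,68) to (78,183).

```bash
cat >> h.py <<'E'
W=camera_model("wrist")
def wcast(uv,z,pos,q):
    uv=np.atleast_2d(np.array(uv,float));K=W["K"];H=W["hand_eye"]
    x=(uv[:,0]-K[0,2])/K[0,0];y=(uv[:,1]-K[1,2])/K[1,1];r=np.hypot(x,y)+1e-12
    ray=np.c_[np.sin(r)*x/r,np.sin(r)*y/r,np.cos(r)]
    T=R.from_quat(q).as_matrix();D=ray@H[:3,:3].T@T.T;o=T@H[:3,3]+pos
    return o+D*((z-o[2])/D[:,2])[:,None]
def wpts(d,pos,q):
    v,u=np.mgrid[:480,:640];K=W["K"];H=W["hand_eye"]
    x=(u-K[0,2])/K[0,0];y=(v-K[1,2])/K[1,1];r=np.hypot(x,y)+1e-12
    t=np.tan(np.minimum(r,1.4))/r
    c=np.stack([x*t*d,y*t*d,d],-1);T=R.from_quat(q).as_matrix()
    p=(c@H[:3,:3].T+H[:3,3])@T.T+pos;p[d==0]=np.nan;return p
E
python3 - <<'E'
from h import *
z=np.load("w1.npz");d,pos,q=z["d"],z["pos"],z["q"];p=cv2.imread("pics/w1.png")
b=p.astype(int)
m=((b[...,2]-b[...,0]>60));m[:170]=0;m[230:]=0;m[:,:295]=0;m[:,345:]=0
v,u=np.nonzero(m);print("stem px",u.mean(),v.mean(),len(u),wcast([u.mean(),v.mean()],38,pos,q))
g=cv2.cvtColor(p,6)[170:240,285:350];print(g[::5,::5])
w=wpts(d,pos,q)
def top(z0,z1,reg,nm):
    P=w[reg].reshape(-1,3);Q=P[(P[:,2]>z0)&(P[:,2]<z1)];print(nm,len(Q),np.median(Q,0).round(1),cv2.minAreaRect(Q[:,:2].astype(np.float32)));return Q
top(94,105,np.s_[155:250,270:349],"col")
top(110,122,np.s_[230:300,270:345],"guide")
top(90,112,np.s_[120:340,330:570],"lid")
Q=top(143,165,np.s_[55:195,50:100],"bar");print(Q.mean(0))
# shaft: points deeper than rim inside column
P=w[180:240,285:345];k=P[...,2]<90;vv,uu=np.nonzero(k);print("hole px",uu.min()+285,uu.max()+285,vv.min()+180,vv.max()+180)
mm=k.astype(np.uint8);cs=cv2.findContours(mm,0,1)[0];c=max(cs,key=cv2.contourArea)[:,0]+[285,180]
C=wcast(c,100,pos,q)[:,:2];print(cv2.minEnclosingCircle(C.astype(np.float32)),cv2.fitEllipse(C.astype(np.float32)))
print("lid edge",wcast([[360,132],[323,326],[557,186]],99,pos,q).round(1))
E
```

```text
stem px 315.6614583333333 196.38020833333334 192 [[493.12452525 -99.67542086  38.        ]]
[[165  33  23  19  28  27  25  23  25  28  49 102 140]
 [133  52  56  54  49  47  39  28  26  21  25  26  24]
 [105  50  50  55  58  54  54  50  56  53  46  40  30]
 [ 69  50  54  54  56  52  57  52  55  52  52  51  51]
 [ 52  57  53  51  56  99 107  83  58  48  55  53  50]
 [ 56  59  50  53  54 119 123 120  62  52  49  51  53]
 [ 56  52  29  50  57 119 123 123  56  54  25  49  53]
 [ 52  51  24  31  53  58  63  90  53  50  13  49  52]
 [ 52  47  25  18  31  53  51  53  51  25  24  45  55]
 [ 52  51  21  27  22  22  24  27  18  26  23  48  54]
 [ 51  52  35  15  24  22  21  21  23  19  30  46  52]
 [ 51  49  54  26  19  26  23  27  26  29  45  52  54]
 [ 50  56  55  54  32  22  19  23  39  50  49  51  58]
 [ 54  51  52  55  56  54  53  47  52  52  52  53  73]]
col 3264 [ 499.3 -100.8   99.8] ((494.32305908203125, -100.82876586914062), (62.64133071899414, 60.01894760131836), 10.485989570617676)
guide 2165 [535.3 -93.1 115.9] ((536.7659912109375, -95.27848052978516), (30.75441551208496, 52.116432189941406), 2.5686450004577637)
lid 35583 [492.1  -1.1  99.3] ((509.0772399902344, 11.617774963378906), (179.4919891357422, 206.59695434570312), 2.502392292022705)
bar 2548 [ 458.8 -291.1  154.4] ((459.00738525390625, -294.0011291503906), (90.39043426513672, 16.086963653564453), 17.70040512084961)
[ 458.67983534 -291.17614005  152.60852085]
hole px 293 337 187 231
((492.83978271484375, -99.67657470703125), 18.239233016967773) ((492.6332702636719, -99.65259552001953), (35.094810485839844, 35.433631896972656), 2.4561967849731445)
lid edge [[425.4 -79.6  99. ]
 [594.2 -68.7  99. ]
 [417.7 108.2  99. ]]
```

```bash
python3 -m handwheel '[[0.0894,-0.184,0.03,0,0,-0.079,1],[0.0894,-0.184,0.03,0,0,-0.079,1],[0.0894,-0.184,0.03,0,0,-0.079,1],[0.0894,-0.184,0.03,0,0,-0.079,1],[0.0894,-0.184,0.03,0,0,-0.079,1],[0.0894,-0.184,0.03,0,0,-0.079,1]]'; python3 - <<'E'
from h import *
s=read_state();p,d=get_image("wrist");cv2.imwrite("pics/w2.png",p);pos,q=s["position"],s["ee_rot"];np.savez("w2.npz",d=d,pos=pos,q=q)
w=wpts(d,pos,q);print(pos,q)
P=w.reshape(-1,3);c=p.reshape(-1,3).astype(int)
k=(P[:,2]>151)&(P[:,2]<158)&(abs(P[:,0]-459)<60)&(abs(P[:,1]+292)<45);Q=P[k]
print(len(Q),np.median(Q,0),cv2.minAreaRect(Q[:,:2].astype(np.float32)))
k=(P[:,2]>57)&(P[:,2]<63)&(abs(P[:,0]-459)<60)&(abs(P[:,1]+292)<60);Q=P[k];print("stand",cv2.minAreaRect(Q[:,:2].astype(np.float32)))
k=(c[:,1]-np.maximum(c[:,0],c[:,2])>40)&np.isfinite(P[:,0])&(P[:,2]>15);Q=P[k];print("green",len(Q),Q.min(0),Q.max(0))
T=R.from_quat(q).as_matrix();print("tool axes",T[:,0].round(3),T[:,1].round(3))
E
```

```text
clock: 8.72
position: [460.0, -292.1, 217.6]
ee_rot: [-0.155, 0.988, -0.0, 0.0]
contact_force: [0.5, -0.5, 0.5]
gripper_width: 85.1
grasp_force: 0.0
[ 460.04556781 -292.10305698  217.58601816] [-1.54630544e-01  9.87972331e-01 -5.26073083e-05  2.54721257e-04]
3375 [ 454.4009165  -295.54071496  154.93050773] ((458.34649658203125, -294.087646484375), (89.08811950683594, 14.041091918945312), 17.177631378173828)
stand ((458.9622497558594, -294.1168212890625), (64.67860412597656, 64.04584503173828), 17.706087112426758)
green 3889 [ 285.8765853  -467.24500319   40.72765236] [ 477.99510632 -310.12440532  146.04655304]
tool axes [-0.952 -0.306 -0.   ] [-0.306  0.952 -0.   ]
```

View pics/w2.png

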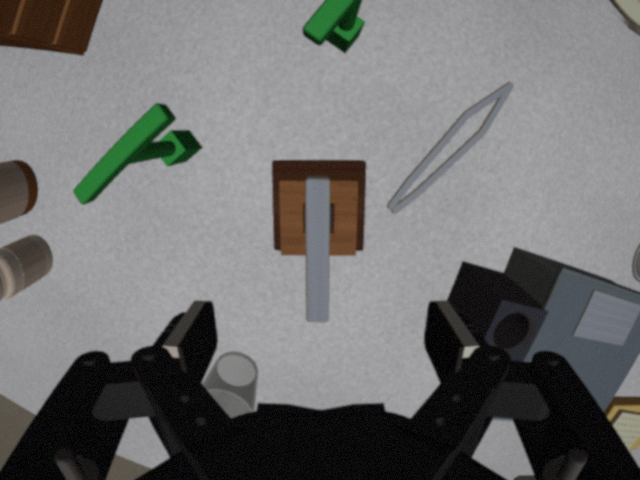

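The wrist view shows the key bar at (317,250), centred between the fingers. The stand is under it at (318,215), the beaker top is at (237,370), and the green keys are at (130,155) and (335,20).

```bash
python3 - <<'E'
from h import *
z=np.load("w2.npz");print(wcast([237,368],80,z["pos"],z["q"]), wcast([[165,110],[90,195],[190,145]],100,z["pos"],z["q"]))
T=R.from_quat(z["q"]).as_matrix();print(T.T@(np.array([458.7,-294.1,128])-z["pos"]))
E
```

```text
[[ 612.44894904 -324.54498527   80.        ]] [[ 405.34098465 -428.49820324  100.        ]
 [ 485.64694484 -480.14388299  100.        ]
 [ 425.44603032 -401.91387144  100.        ]]
[ 1.93500225 -1.47395058 89.58535718]
```

```bash
python3 -m handwheel '[[0.002,-0.0015,0.04,0,0,0,1],[0.002,-0.0015,0.07,0,0,0,1],[0.002,-0.0015,0.088,0,0,0,1],[0.002,-0.0015,0.088,0,0,0,1],[0.002,-0.0015,0.088,0,0,0,-1],[0.002,-0.0015,0.088,0,0,0,-1],[0.002,-0.0015,0.088,0,0,0,-1],[0.002,-0.0015,0.088,0,0,0,-1],[0.002,-0.0015,0.088,0,0,0,-1],[0.002,-0.0015,0.088,0,0,0,-1]]'
```

```text
clock: 10.02
position: [458.3, -295.4, 129.9]
ee_rot: [-0.154, 0.988, -0.0, 0.0]
contact_force: [-0.1, 1.4, 3.8]
gripper_width: 12.8
grasp_force: 59.8
```

```bash
python3 -m handwheel '[[0,0,-0.015,0,0,0,-1],[0,0,-0.03,0,0,0,-1],[0,0,-0.045,0,0,0,-1],[0,0,-0.06,0,0,0,-1],[0,0,-0.09,0,0,0,-1],[0,0,-0.12,0,0,0,-1],[0,0,-0.12,0,0,0,-1]]'; python3 - <<'E'
from h import *
s=read_state();p,d=get_image("wrist");cv2.imwrite("pics/w3.png",p);pos,q=s["position"],s["ee_rot"];np.savez("w3.npz",d=d,pos=pos,q=q)
print(pos,q,s["contact_force"],s["wrist_torque"])
w=wpts(d,pos,q).reshape(-1,3);dz=pos[2]-129.9
for lo,hi in((150,158),(10,40),(40,70)):
    k=(w[:,2]>lo+dz)&(w[:,2]<hi+dz)&(abs(w[:,0]-458)<60)&(abs(w[:,1]+294)<30);Q=w[k]
    if len(Q):print(lo,len(Q),np.median(Q,0),cv2.minAreaRect(Q[:,:2].astype(np.float32)))
E
```

```text
clock: 10.9
position: [459.4, -295.8, 252.4]
ee_rot: [-0.154, 0.988, -0.002, 0.003]
contact_force: [-0.6, 0.3, -4.4]
gripper_width: 12.7
grasp_force: 58.8
[ 459.41656547 -295.77174019  252.35303596] [-0.15388036  0.98808367 -0.00161043  0.00298249] [-0.59486885  0.26752652 -4.41041202] [ 0.03007913 -0.01140452 -0.0240635 ]
150 8036 [ 447.90870818 -299.19974559  277.30688731] ((455.052490234375, -296.34454345703125), (79.76262664794922, 37.93983840942383), 36.604007720947266)
```

View pics/w3.png

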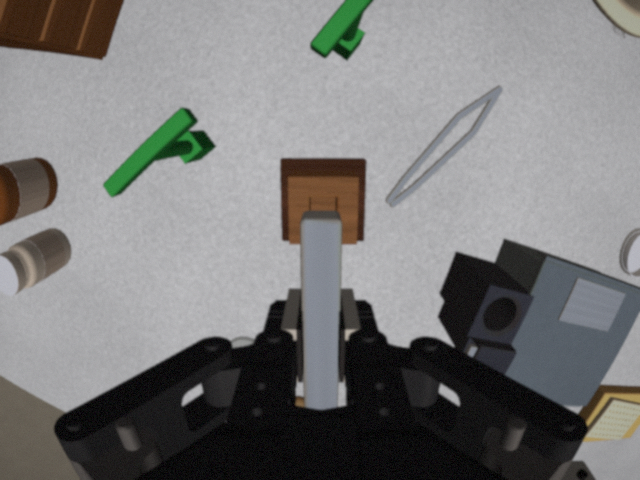

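The key is held by its bar at (320,300) and the stand's pocket at (322,205) is empty. I'll carry it to above the lock.

```bash
python3 -m handwheel '[[-0.02,0.04,0,0,0,0.06,-1],[-0.045,0.09,0,0,0,0.13,-1],[-0.07,0.135,0,0,0,0.2,-1],[-0.092,0.1765,0,0,0,0.262,-1],[-0.092,0.1765,0,0,0,0.262,-1],[-0.092,0.1765,0,0,0,0.262,-1],[-0.092,0.1765,0,0,0,0.262,-1]]'; python3 - <<'E'
from h import *
for i in range(2):
    s=read_state();print(s["position"],s["ee_rot"])
    for n in("scene","side"):
        p,d=get_image(n);cv2.imwrite(f"pics/{n}4.png",p);w=unproj(n,d).reshape(-1,3)
        for lo,hi in((137,182),(185,230)):
            k=(w[:,2]>lo)&(w[:,2]<hi)&(abs(w[:,0]-493)<40)&(abs(w[:,1]+100)<40);Q=w[k]
            if len(Q):print(n,lo,len(Q),np.median(Q,0).round(1),Q.min(0).round(1),Q.max(0).round(1))
print(proj("side",[[493,-100,130],[493,-100,180]]),proj("scene",[[493,-100,130],[493,-100,180]]))
T=R.from_quat(s["ee_rot"]).as_matrix();print(T.round(3))
a=cv2.imread("pics/scene4.png")[110:260,230:380];b=cv2.imread("pics/side4.png")[130:280,290:440]
cv2.imwrite("pics/c4.png",cv2.resize(np.hstack([a,b]),(800,400),interpolation=2))
E
```

```text
clock: 11.82
position: [491.5, -99.9, 248.6]
ee_rot: [-0.023, 1.0, -0.0, -0.001]
contact_force: [-0.5, -0.1, -3.8]
gripper_width: 12.8
grasp_force: 59.5
[491.48042548 -99.93651222 248.57234967] [-2.27380610e-02  9.99741124e-01 -2.05671010e-05 -8.15046713e-04]
scene 137 133 [501.2 -89.9 163.2] [ 481.5 -111.6  137.2] [507.8 -84.6 181.9]
scene 185 49 [498.  -94.1 207.3] [ 489.6 -103.1  187.7] [502.  -90.6 228.6]
side 137 143 [486.2 -88.7 164.7] [ 478.3 -114.6  138.3] [502.2 -83.8 181.6]
side 185 67 [488.9 -93.7 206.9] [ 483.  -102.   186.1] [498.1 -89.9 229.5]
[ 491.69036917 -100.02506549  248.95188531] [-2.25598077e-02  9.99745423e-01  9.36678058e-06 -3.78435770e-04]
scene 137 131 [501.8 -90.3 165. ] [ 481.1 -110.9  137. ] [507.6 -85.5 181.9]
scene 185 56 [498.9 -94.5 207.4] [ 489.7 -105.2  185.1] [502.6 -90.2 230. ]
side 137 144 [487.2 -89.9 164.9] [ 478.  -112.   137.2] [503.1 -83.6 182. ]
side 185 62 [488.7 -93.8 206.4] [ 483.4 -102.1  185.5] [496.7 -88.6 229.2]
[[349.73509563 206.063852  ]
 [350.76534036 192.92529969]] [[293.01652745 196.53318346]
 [292.07532663 186.23325798]]
[[-0.999 -0.045 -0.001]
 [-0.045  0.999  0.   ]
 [ 0.001  0.    -1.   ]]
```

View pics/c4.png

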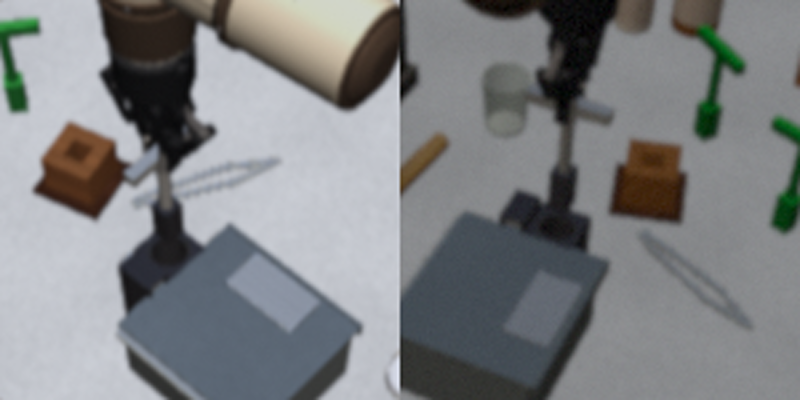

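The crops show the key upright right above the lock mouth (scene crop (170,230), side crop (562,195)). I'll lower it in stages.

```bash
python3 -m handwheel '[[-0.0005,0,0.012,0,0,0,-1],[-0.0005,0,0.022,0,0,0,-1],[-0.0005,0,0.03,0,0,0,-1],[-0.0005,0,0.038,0,0,0,-1],[-0.0005,0,0.044,0,0,0,-1],[-0.0005,0,0.05,0,0,0,-1]]';python3 -m handwheel '[[0,0,0.008,0,0,0,-1],[0,0,0.016,0,0,0,-1],[0,0,0.024,0,0,0,-1],[0,0,0.03,0,0,0,-1]]'
```

```text
clock: 12.78
position: [492.7, -99.1, 199.0]
ee_rot: [-0.023, 1.0, -0.0, 0.0]
contact_force: [0.5, -0.5, -2.7]
gripper_width: 12.7
grasp_force: 59.5
clock: 13.28
position: [492.4, -99.1, 168.7]
ee_rot: [-0.023, 1.0, -0.0, -0.0]
contact_force: [-0.8, 0.8, -3.3]
gripper_width: 13.2
grasp_force: 59.5
```

```bash
python3 -m handwheel '[[0,0,0.005,0,0,0,-1],[0,0,0.01,0,0,0,-1],[0,0,0.014,0,0,0,-1],[0,0,0.018,0,0,0,-1]]';python3 -m handwheel '[[0,0,0.003,0,0,0,-1],[0,0,0.006,0,0,0,-1],[0,0,0.009,0,0,0,-1]]'
```

```text
clock: 13.78
position: [492.7, -99.1, 151.2]
ee_rot: [-0.023, 1.0, -0.0, 0.0]
contact_force: [0.7, -0.1, -2.3]
gripper_width: 12.8
grasp_force: 59.5
clock: 14.15
position: [492.8, -99.2, 142.3]
ee_rot: [-0.023, 1.0, -0.0, 0.0]
contact_force: [0.8, -0.9, -2.4]
gripper_width: 12.9
grasp_force: 59.5
```

```bash
python3 -m handwheel '[[0,0,0.002,0,0,0,-1],[0,0,0.003,0,0,0,-1],[0,0,0.003,0,0,0,-1]]'
```

```text
clock: 14.52
position: [492.6, -99.1, 139.3]
ee_rot: [-0.023, 1.0, 0.0, 0.0]
contact_force: [0.2, -1.0, -3.8]
gripper_width: 12.8
grasp_force: 59.4
```

```bash
python3 -m handwheel '[[0,0,0.001,0,0,0,-1],[0,0,0.002,0,0,0,-1],[0,0,0.002,0,0,0,-1]]'
```

```text
clock: 14.9
position: [492.9, -99.2, 137.9]
ee_rot: [-0.024, 1.0, -0.0, 0.001]
contact_force: [0.3, -1.8, 1.5]
gripper_width: 12.9
grasp_force: 60.1
```

```bash
python3 -c "
from bench import *;s=read_state();print(s['joints'],s['wrist_torque'])"; python3 -m handwheel '[[0,0,0,0,0,0.1,-1],[0,0,0,0,0,0.2,-1],[0,0,0,0,0,0.3,-1],[0,0,0,0,0,0.4,-1],[0,0,0,0,0,0.5,-1],[0,0,0,0,0,0.6,-1]]'; python3 -c "
from bench import *;s=read_state();print(s['joints'],s['wrist_torque'])"
```

```text
[ 1.25119409e-01  2.71787121e-01 -4.20414583e-01  4.35484793e-04
 -8.77621647e-01 -1.64915498e+00] [-0.22778829  0.08618724 -0.03017348]
clock: 15.65
position: [493.3, -99.3, 137.9]
ee_rot: [0.274, 0.962, -0.0, 0.001]
contact_force: [0.2, -1.0, -0.4]
gripper_width: 12.7
grasp_force: 60.0
[ 1.25033719e-01  2.71967832e-01 -4.20346809e-01  1.01921251e-03
 -8.76881159e-01 -2.25200400e+00] [-0.46805299 -0.23945759  0.11799896]
```

```bash
python3 -m handwheel '[[0,0,0,0,0,0.1,-1],[0,0,0,0,0,0.2,-1],[0,0,0,0,0,0.3,-1],[0,0,0,0,0,0.4,-1],[0,0,0,0,0,0.5,-1],[0,0,0,0,0,0.5,-1]]'; python3 -c "
from bench import *;s=read_state();print(s['joints'],s['wrist_torque'])"; python3 -m handwheel '[[0,0,0,0,0,0.05,-1],[0,0,0,0,0,0.08,-1],[0,0,0,0,0,0.08,-1]]'; python3 -c "
from bench import *;s=read_state();print(s['joints'],s['wrist_torque'])"
```

```text
clock: 16.4
position: [493.3, -99.2, 137.9]
ee_rot: [0.502, 0.865, 0.0, 0.001]
contact_force: [0.4, -0.9, 1.2]
gripper_width: 13.2
grasp_force: 60.1
[ 1.25082581e-01  2.71935450e-01 -4.20250778e-01  6.93392379e-04
 -8.76874962e-01 -2.74792419e+00] [-0.45499578 -0.25980251 -0.00085366]
clock: 16.77
position: [493.2, -99.2, 137.9]
ee_rot: [0.536, 0.844, 0.0, 0.001]
contact_force: [1.4, -1.7, 2.4]
gripper_width: 12.4
grasp_force: 60.3
[ 1.25093312e-01  2.71992549e-01 -4.20257171e-01  5.96079933e-04
 -8.76964707e-01 -2.82809860e+00] [-0.49563936 -0.33437413  0.07738542]
```

```bash
python3 -m handwheel '[[0,0,0,0,0,0.03,-1],[0,0,0,0,0,0.05,-1],[0,0,0,0,0,0.05,-1]]'; python3 -c "
from bench import *;s=read_state();print(s['joints'],s['wrist_torque'])"; python3 -m handwheel '[[0,0,0,0,0,0.03,-1],[0,0,0,0,0,0.05,-1],[0,0,0,0,0,0.05,-1]]'; python3 -c "
from bench import *;s=read_state();print(s['joints'],s['wrist_torque'])"
```

```text
clock: 17.15
position: [493.2, -99.2, 137.9]
ee_rot: [0.558, 0.83, 0.0, 0.001]
contact_force: [1.4, -1.1, 5.2]
gripper_width: 12.9
grasp_force: 60.7
[ 1.25095455e-01  2.71996073e-01 -4.20294883e-01  5.08077203e-04
 -8.77013006e-01 -2.87921591e+00] [-0.50575054 -0.41457045  0.072024  ]
clock: 17.52
position: [493.2, -99.1, 137.9]
ee_rot: [0.578, 0.816, 0.0, 0.001]
contact_force: [1.4, -0.3, 5.1]
gripper_width: 12.4
grasp_force: 60.7
[ 1.25125829e-01  2.71994340e-01 -4.20282215e-01  4.98244921e-04
 -8.76994204e-01 -2.92908335e+00] [-0.50981557 -0.41306025  0.06573881]
```

```bash
python3 -m handwheel '[[0,0,0,0,0,0.03,-1],[0,0,0,0,0,0.06,-1],[0,0,0,0,0,0.06,-1]]'; python3 -c "
from bench import *;s=read_state();print(s['joints'],s['wrist_torque'])"; python3 -m handwheel '[[0,0,0,0,0,0.03,-1],[0,0,0,0,0,0.06,-1],[0,0,0,0,0,0.06,-1]]'; python3 - <<'E'
from h import *
s=read_state();print(s['joints'],s['wrist_torque'])
p,d=get_image("wrist");cv2.imwrite("pics/w5.png",p)
E
```

```text
clock: 17.9
position: [493.2, -99.1, 137.9]
ee_rot: [0.602, 0.798, 0.0, 0.001]
contact_force: [1.9, -2.1, 5.7]
gripper_width: 12.7
grasp_force: 60.7
[ 1.25194718e-01  2.71987052e-01 -4.20344108e-01  6.20542684e-04
 -8.77046770e-01 -2.98870080e+00] [-0.56086167 -0.41190323  0.22335736]
clock: 18.27
position: [493.2, -99.1, 137.9]
ee_rot: [0.625, 0.78, 0.0, 0.001]
contact_force: [1.3, -0.8, 5.4]
gripper_width: 12.9
grasp_force: 60.8
[ 1.25351991e-01  2.71986067e-01 -4.20358031e-01  8.67385630e-04
 -8.77069343e-01 -3.04787809e+00] [-0.46956001 -0.46100059  0.45861039]
```

View pics/w5.png

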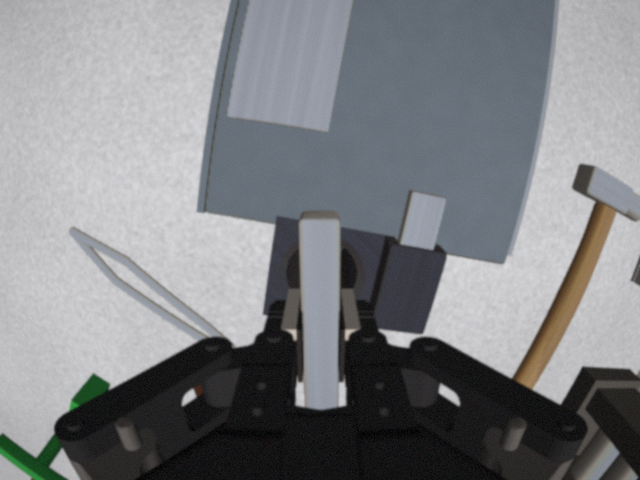

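The bolt at (422,220) is thrown over the lid, and the torque rise to 0.46 N m marks the end stop. I'll release and retreat straight up.

```bash
python3 -m handwheel '[[0,0,0,0,0,0,0],[0,0,0,0,0,0,1],[0,0,0,0,0,0,1],[0,0,0,0,0,0,1],[0,0,-0.03,0,0,0,1],[0,0,-0.07,0,0,0,1],[0,0,-0.12,0,0,0,1],[0,0,-0.16,0,0,0,1],[0,0,-0.16,0,0,0,1]]'; python3 - <<'E'
from h import *
s=read_state();p,d=get_image("wrist");cv2.imwrite("pics/w6.png",p);w=wpts(d,s["position"],s["ee_rot"]).reshape(-1,3)
for nm,lo,hi in(("bar",150,170),):
    Q=w[(w[:,2]>lo)&(w[:,2]<hi)&(abs(w[:,0]-493)<60)&(abs(w[:,1]+100)<60)];print(nm,len(Q),np.median(Q,0),cv2.minAreaRect(Q[:,:2].astype(np.float32)))
Q=w[(w[:,2]>85)&(w[:,2]<125)&(abs(w[:,0]-510)<60)&(w[:,1]>-30)&(w[:,1]<80)];print(np.median(Q,0),np.linalg.lstsq(np.c_[Q[:,:2],np.ones(len(Q))],Q[:,2],rcond=None)[0])
E
```

```text
clock: 19.45
position: [494.1, -99.1, 301.0]
ee_rot: [0.626, 0.78, 0.003, 0.003]
contact_force: [0.9, -0.0, -0.2]
gripper_width: 85.7
grasp_force: 0.0
bar 1980 [493.69384697 -97.25033942 162.93613964] ((494.6809387207031, -99.48561096191406), (14.487081527709961, 90.46155548095703), 18.164737701416016)
[508.55905691  23.55284539  99.3717294 ] [-2.41754958e-02 -4.71459890e-03  1.12161665e+02]
```

View pics/w6.png

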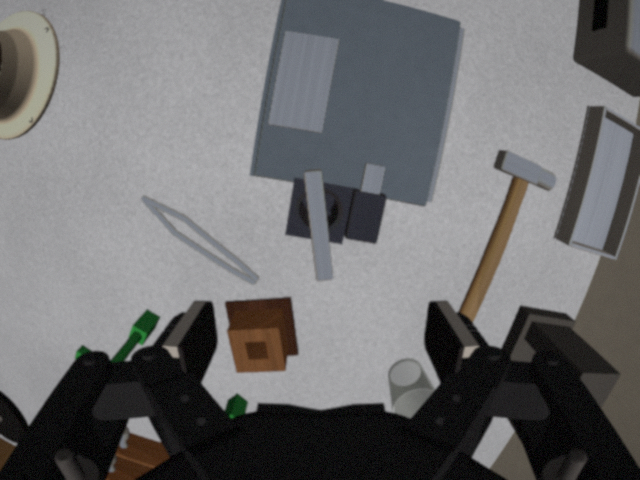

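The key is seated: its bar top is at 163 mm, as expected. It has turned 1.30 rad, which covers the 1.1 end stop plus the play. The bolt lies over the lid, and the lid's face is at 99 mm, so it is shut.

```bash
python3 -c "
from bench import *;print(job_done())"
```

```text
the job is handed in; nothing more can be done
None
```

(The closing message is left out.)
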